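# Sweep test of a sensor strip

## Task

Sweep-test the black position-sensor strip on the loose test board: with the gripper's fingers shut, set the fingertips lightly on the strip at the white line next to its pin connector, draw them along the strip in one unbroken stroke to the white line at the other end, then lift clear. Touch gently: do not press hard or lift off on the way, do not lift the board or shift it more than a centimetre or so, and leave the screwdriver, solder spool and multimeter where they are.

Things in the scene. Friction and masses are not known exactly. Their poses are not given: they have to be found in the camera images.
- board: Loose test board, 0.5 to 0.9 kg: aluminium plate 230 x 110 mm, top 11 mm above the bench, lying turned any way. One long side bears the sensor strip on grey foam, the other a block battery (top 30 mm up) and a green circuit with a black knob (top 34 mm up). Origin: centre of underside, at bench height; x along the plate from the connector end to the plain end, y across from strip to battery, z up.
- strip: Flat rigid black bar 170 x 24 x 2.5 mm, a grey track along it and a white line across near either end. Axes as the board; origin: centre of its underside, at board (0, -24, 21) mm. Its level top is 23.5 mm above the bench. On foam: a fingertip sinks it as a whole 1 mm per 2.5 N, 4 mm at most; it springs back. Pin connector: black block 10 x 16 mm, top 20 mm up, 104 mm from the strip's middle.
- strip_mid (a point): Middle of the strip's top surface; axes as the strip's (x towards the plain end, z up).
- first_line (a point): Middle of the white line nearest the pin connector, on the strip's top surface, 65 mm from the strip's middle: the stroke starts here. The strip runs on 20 mm beyond the line.
- last_line (a point): Middle of the white line at the plain end, on the strip's top surface, 65 mm from the strip's middle: the stroke ends here. The strip runs on 20 mm beyond the line.
- screwdriver: Bystander: loose screwdriver, black handle, 190 mm long, lying about 105 mm to the strip's side of the board's middle, roughly parallel to the strip. Origin: about its middle, at bench height.
- spool_mid (a point): Bystander: loose metal solder spool, 54 mm in diameter and 32 mm tall, standing on the bench on the battery side of the board; the point is at its centre.
- meter: Bystander: loose grey hand-held multimeter, 165 x 80 mm and 41 mm tall at its dial, lying face up on the bench on the circuit side of the board. Origin: centre of its underside.

How it is judged:
By the outcome, as a careful person would: the job done as asked, in the order asked, and still so for the second after the job is handed in, with the robot touching nothing.
It also fails if it takes over 38 s, if anything falls off the work surface, if the arm or the gripper's body presses on something with over 40 N, if the wrist force passes 120 N, or if a joint passes its speed limit or range.

## Robot

A 6-joint arm with a two-finger parallel gripper is mounted at the origin on the work surface. World frame = base frame: x ahead of the robot, y to its left, z up, the work surface at z = 0. Lengths are in m, angles in rad, forces in N, time in s.
With the tool pointing down it reaches from about 0.35 to 0.775 m from the base axis. Payload 7.3 kg.
Tool frame: the origin (TCP) lies at the very end of the fingers, on their centre line; the grasp point (between the pads) lies robot.pinch_z behind it (robot.pinch_z is the distance from the TCP to the grasp point, in m); y points along the fingers, z is the direction in which the jaws open and shut, and the axes are right-handed (so a half turn about y gives the same grasp; the last joint's range is limited). The gripper opens to 92 mm and grips with 3 to 60 N. Pads are 19 mm wide; open, the fingers measure 130 mm over their backs; the gripper's body (75 mm by 190 mm) begins 47 mm behind the grasp point.
Start: joints at [-0.146, 0.342, 1.524, -0, 1.275, -0.146], TCP at [0.525, 0, 0.227] pointing down, gripper open.
Joint ranges: [-2.53, 2.53], [-0.77, 2.02], [0.04, 2.7], [-1, 4.14], [0.28, 2.66], [-3.11, 3.11]. Speed limits (rad/s): [2.57, 2.57, 3.14, 3.14, 3.14, 3.14].

## Interface

Orientations are given as [roll, pitch, yaw] about the fixed x, y, z axes, in that order (R = Rz(yaw) Ry(pitch) Rx(roll)).
In Python, from cell import status, viewer, robot gives the robot as it stands. The module is installed in compiled form; this text tells all that it offers.
- The arm moves only by the shell command python3 -m pendant 'ROWS' [FORCE]. ROWS is JSON, a list that holds one entry, the list of rows, each a list of 7 numbers: the shift along the tool's x, y, z in cm, then the turn, a rotation vector about the tool's x, y, z in rad, then the finger opening in cm, from 0 to 9.18. A call has 1 to 20 rows; each row is the pose to reach, as a shift and turn from the pose commanded when the call began, along the tool's axes at that moment; what a row does not reach only later rows make up. A row lasts 1/10 s, in which the tool goes at most 50 mm and 8.59 degrees, less where a joint would pass 70% of its speed; a pose out of reach is approached as far as the arm can. A call with a gripper value outside its range is refused whole. The fingers move at their own pace and stop on an object; FORCE is the grip in N (left out, the last holds). Time passes only in rows, so rows that repeat a pose let the fingers close. It gives the time, the measured TCP pose, the force and the opening at its end, in the units of the state.
- status.observe(): the state, without advancing time (a new reading comes with each control period).
- viewer.read_camera(name): name is "scene" or "side" or "wrist"; returns a dict with "image" (384x512x3 uint8, red, green, blue), "range_z" (384x512 float32, m along the optical axis (not along the pixel's ray), 0 where there is no reading), "fx", "fy", "cx", "cy" (pixels), "distortion" ([k1, k2, p1, p2, k3] as OpenCV has them; the pictures are not rectified), "camera_from_world" (4x4, takes a point from world to camera coordinates). Camera axes: x right, y up, looking along -z (the intrinsics and any distortion apply to the point x, -y, -z); pixel columns grow to the right and rows downward; lengths in m; the calibration is good to about 2 mm. A picture is of the moment at which its call begins.
- robot.hand_in(): hands the job in, once; it reports no verdict.
The state is a dict: "time": time; "qpos": joint angles; "qvel": joint speeds; "joint_efforts": joint torques, N m; "tool_pos": TCP position; "tool_rot": TCP orientation; "contact_force": force on the tool from outside, world axes, zero at the start; "torque": the same for the moment, N m; "opening": finger opening in m.
Only numpy, scipy, OpenCV 4.12 (cv2) and the standard library are available. Lean on these libraries where they do the work, as an engineer would, in place of code of your own. Each camera call takes 0.05 s, during which the arm holds its last target. There are 200 camera calls.

## Working session

There is one attempt and no reset: what is moved stays moved. The work goes in short steps, Python scripts to look and compute and a shell command to move; the robot and the scene stay as the last step left them, time stands still between calls to the robot, and variables do not carry over. Pictures are saved under pics/ and viewed, about 8 in all and at most 12, crops included, and the job is handed in when it is done.

```bash
mkdir -p pics; python3 - <<'E'
from cell import status, viewer, robot
import cv2,numpy as np
s=status.observe();print({k:np.round(v,4) for k,v in s.items()},robot.pinch_z)
for n in("scene","wrist"):
    c=viewer.read_camera(n);cv2.imwrite(f"pics/{n}1.png",c["image"][...,::-1])
    print(n,c["fx"],c["fy"],c["cx"],c["cy"],c["distortion"]);print(np.round(c["camera_from_world"],3))
E
```

```text
{'time': np.float64(0.0), 'qpos': array([-0.146 ,  0.3427,  1.525 , -0.    ,  1.2754, -0.146 ]), 'qvel': array([-0.0003,  0.0017,  0.0001, -0.0005,  0.0004,  0.    ]), 'joint_efforts': array([ 8.00000e-04, -4.31246e+01, -2.44220e+01,  7.18000e-02,
        5.59000e-02, -1.00000e-04]), 'tool_pos': array([5.246e-01, 1.000e-04, 2.261e-01]), 'tool_rot': array([-1.5723e+00,  2.0000e-04, -1.5708e+00]), 'contact_force': array([ 0.3229, -0.2088,  0.2431]), 'torque': array([-0.0148, -0.004 , -0.0274]), 'opening': np.float64(0.0915)} 0.0188
scene 355.9452124143684 355.9452124143684 255.79759236982414 194.14752799868847 [-0.03109563  0.          0.          0.          0.        ]
[[ 7.340e-01  6.800e-01  1.000e-03 -3.910e-01]
 [-4.470e-01  4.810e-01  7.540e-01  2.140e-01]
 [ 5.120e-01 -5.530e-01  6.570e-01 -1.014e+00]
 [ 0.000e+00  0.000e+00  0.000e+00  1.000e+00]]
wrist 268.8431636707612 268.8431636707612 257.32546056927305 193.37387851997883 [-0.01284795  0.          0.          0.          0.        ]
[[ 1.     0.001 -0.002 -0.524]
 [-0.002  0.951 -0.31   0.04 ]
 [ 0.002  0.31   0.951 -0.392]
 [ 0.     0.     0.     1.   ]]
```

View pics/scene1.png

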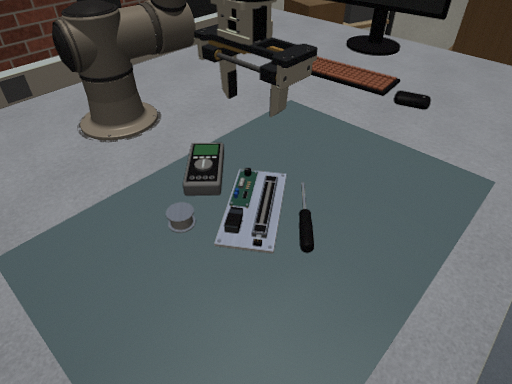

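View pics/wrist1.png

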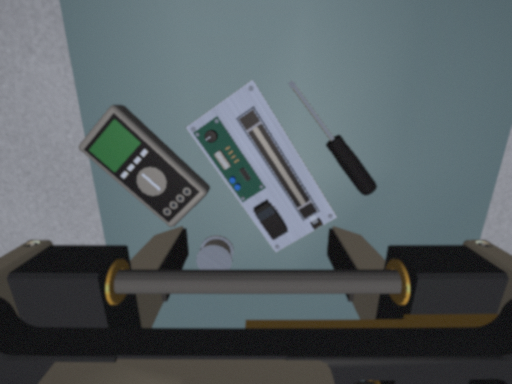

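The wrist view shows the board, with the strip running from about (248,118) to (308,211) and the connector at (316,223), so the stroke starts at the lower right. The screwdriver lies at (340,145), the meter at (145,165) and the spool at (215,253). Next I'll enlarge the strip.

```bash
cat > h.py <<'E'
import numpy as np,cv2
def ray(c,px,z):
    K=np.array([[c["fx"],0,c["cx"]],[0,c["fy"],c["cy"]],[0,0,1.]])
    u=cv2.undistortPoints(np.array(px,float).reshape(-1,1,2),K,np.array(c["distortion"],float)).reshape(-1,2)
    T=np.array(c["camera_from_world"]);R=T[:3,:3];o=-R.T@T[:3,3]
    d=np.c_[u[:,0],-u[:,1],-np.ones(len(u))]@R
    return o+d*((z-o[2])/d[:,2])[:,None]
E
python3 - <<'E'
from cell import viewer
from h import *
c=viewer.read_camera("wrist")
im=c["image"][75:260,180:345];cv2.imwrite("pics/w2.png",cv2.resize(im,None,fx=3.2,fy=3.2,interpolation=cv2.INTER_CUBIC)[...,::-1])
print(c["range_z"][160,278])
P=ray(c,[(252,82),(335,216),(276,251),(187,127)],.011);print(P.round(4))
print(np.linalg.norm(P-np.roll(P,-1,0),axis=1))
m=P.mean(0);print(m, np.degrees(np.arctan2(*(P[0]-P[1])[[1,0]])),np.degrees(np.arctan2(*(P[3]-P[2])[[1,0]])))
E
```

```text
0.36258417
[[ 0.517   0.1133  0.011 ]
 [ 0.6406 -0.0731  0.011 ]
 [ 0.5534 -0.1326  0.011 ]
 [ 0.4287  0.0567  0.011 ]]
[0.22365199 0.10560675 0.22671168 0.10479393]
[ 0.53491766 -0.00891572  0.011     ] 123.55624545864495 123.34995801466698
```

View pics/w2.png

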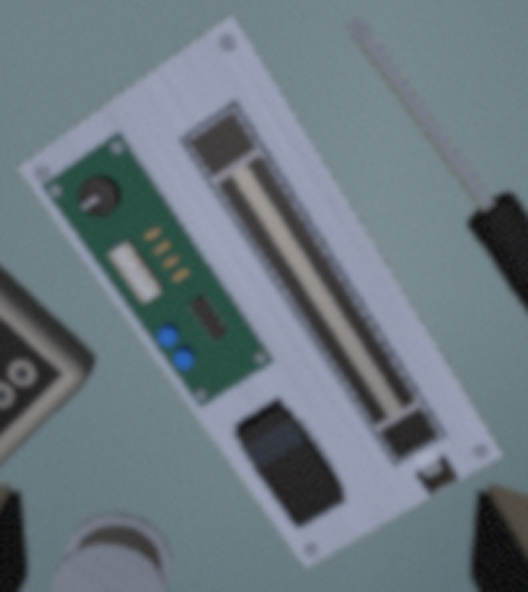

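The white-line middles sit at crop (402,418) for the first and (238,165) for the last.

```bash
python3 - <<'E'
from cell import viewer,status
from h import *
c=viewer.read_camera("wrist")
p=ray(c,[(180+402/3.2,75+418/3.2),(180+238/3.2,75+165/3.2)],.0235);d=p[1]-p[0]
print(p.round(4),np.linalg.norm(d),np.degrees(np.arctan2(d[1],d[0])),p.mean(0))
B=np.array([.53492,-.00892]);a=np.radians(123.5)
print("from board",B+.024*np.array([np.sin(a),-np.cos(a)]))
s=status.observe();t=s["tool_pos"];D=p[0]-t;print("shift tool cm x,y,z",-D[1]*100,-D[2]*100,D[0]*100,s["time"])
E
```

```text
[[ 0.5933 -0.0519  0.0235]
 [ 0.5202  0.0582  0.0235]] 0.13215350686545246 123.5901615615342 [0.55671551 0.00318278 0.0235    ]
from board [0.55493326 0.00432649]
shift tool cm x,y,z 5.190023915553646 20.282203383532327 6.8503123724443 0.2
```

```bash
python3 -m pendant '[[[1.3,3,1.7,0,-0.14,0,0],[2.6,6,3.4,0,-0.28,0,0],[3.9,9,5.1,0,-0.42,0,0],[5.2,12,6.9,0,-0.55,0,0],[5.2,14,6.9,0,-0.586,0,0],[5.2,15,6.9,0,-0.586,0,0],[5.2,15,6.9,0,-0.586,0,0],[5.2,15,6.9,0,-0.586,0,0],[5.2,15,6.9,0,-0.586,0,0],[5.2,15,6.9,0,-0.586,0,0]]]' 10
python3 - <<'E'
from cell import viewer,status
import cv2,numpy as np
s=status.observe();print({k:np.round(v,4) for k,v in s.items()})
for n in("wrist","side"):
    c=viewer.read_camera(n);cv2.imwrite(f"pics/{n}3.png",c["image"][...,::-1])
E
```

```text
time: 1.2
tool_pos: [0.5946, -0.0519, 0.0782]
tool_rot: [-1.569, -0.002, -0.985]
contact_force: [0.3, -0.2, 0.6]
opening: 0.0166
{'time': np.float64(1.2), 'qpos': array([-0.2154,  0.6172,  1.5082,  0.    ,  1.0136, -0.8015]), 'qvel': array([-0.0011,  0.0031,  0.0017,  0.0001, -0.0013, -0.0009]), 'joint_efforts': array([-1.17000e-02, -5.28394e+01, -2.07779e+01,  2.54000e-02,
        7.89000e-02,  6.30000e-03]), 'tool_pos': array([ 0.5946, -0.0519,  0.0782]), 'tool_rot': array([-1.569 , -0.0018, -0.9848]), 'contact_force': array([ 0.2845, -0.178 ,  0.5929]), 'torque': array([ 0.0579, -0.0657, -0.0191]), 'opening': np.float64(0.0166)}
```

View pics/wrist3.png

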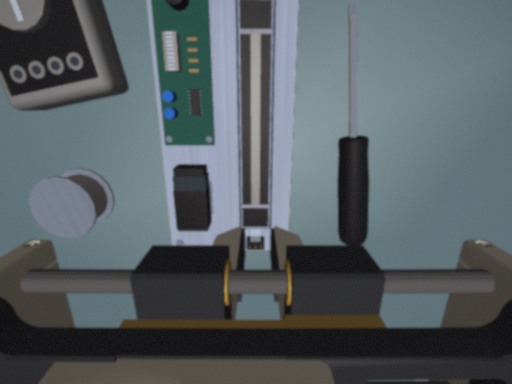

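View pics/side3.png

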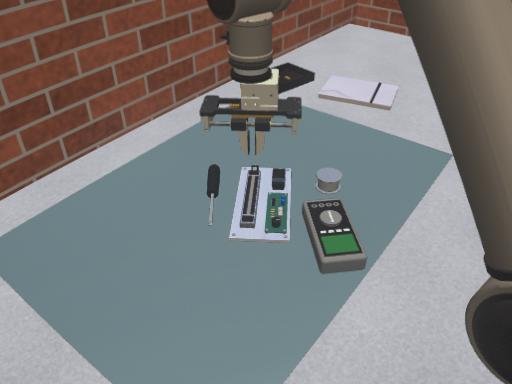

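The wrist view is aligned with the strip. The first line is at about (256,207), the last at about (256,31), the connector at (256,242), and the fingers are still closing. I'll re-measure from here using the line masks.

```bash
python3 - <<'E'
from cell import viewer,status
from h import *
c=viewer.read_camera("wrist")
g=cv2.cvtColor(c["image"],cv2.COLOR_RGB2GRAY).astype(int)
for x in(243,248,264,269): print(x,[int(v) for v in g[24:38,x]],[int(v) for v in g[200:215,x]])
for y in(60,120,180): print(y,[int(v) for v in g[y,236:277]])
s=status.observe();t=s["tool_pos"];print(t)
p=ray(c,[(256,207),(256,31)],.0235);d=p[1]-p[0];print(p,np.linalg.norm(d),np.degrees(np.arctan2(d[1],d[0])))
E
```

```text
243 [58, 59, 60, 71, 97, 125, 139, 144, 142, 124, 93, 68, 61, 60] [80, 79, 79, 86, 113, 138, 148, 137, 114, 93, 91, 91, 90, 92, 90]
248 [60, 59, 61, 72, 99, 128, 143, 149, 142, 125, 96, 71, 63, 63] [49, 49, 50, 65, 99, 135, 147, 138, 106, 71, 48, 46, 46, 44, 46]
264 [58, 58, 61, 69, 89, 119, 139, 145, 140, 122, 94, 70, 60, 64] [52, 49, 51, 62, 92, 127, 143, 135, 105, 70, 51, 46, 47, 46, 45]
269 [59, 58, 61, 69, 91, 119, 143, 149, 149, 130, 104, 74, 68, 62] [124, 121, 121, 120, 130, 137, 140, 138, 133, 127, 125, 127, 127, 129, 129]
60 [142, 116, 114, 127, 122, 90, 68, 65, 63, 64, 64, 66, 64, 73, 100, 135, 155, 160, 161, 160, 162, 161, 160, 157, 136, 101, 70, 66, 64, 64, 65, 64, 65, 71, 94, 124, 133, 115, 117, 140, 157]
120 [163, 146, 119, 116, 126, 112, 86, 70, 69, 68, 66, 68, 67, 75, 96, 129, 155, 164, 166, 165, 166, 164, 163, 155, 129, 96, 72, 70, 69, 69, 68, 70, 75, 94, 116, 119, 112, 121, 145, 159, 163]
180 [166, 162, 146, 121, 115, 123, 105, 76, 58, 53, 56, 54, 56, 56, 75, 110, 139, 149, 152, 152, 154, 151, 146, 132, 99, 68, 59, 58, 56, 55, 54, 63, 83, 108, 114, 111, 125, 153, 164, 163, 163]
[ 0.5942599  -0.05192664  0.07746432]
[[ 0.59138012 -0.05026568  0.0235    ]
 [ 0.51909087  0.0587539   0.0235    ]] 0.13080904450879804 123.54776347891998
```

```bash
cat >> h.py <<'E'
from scipy.spatial.transform import Rotation
def to(s,p):
    return Rotation.from_euler("xyz",s["tool_rot"]).inv().apply(np.array(p)-s["tool_pos"])*100
E
python3 - <<'E'
from cell import viewer,status
from h import *
c=viewer.read_camera("wrist");s=status.observe()
p=ray(c,[(255.2,206.1),(255.8,31)],.0235);d=p[1]-p[0];print(p.round(4),np.linalg.norm(d),np.degrees(np.arctan2(d[1],d[0])))
print(s["tool_pos"],to(s,p).round(2),s["contact_force"])
E
```

```text
[[ 0.5902 -0.0499  0.0235]
 [ 0.5189  0.0586  0.0235]] 0.12987362141203607 123.31152632769829
[ 0.59418275 -0.05195193  0.07727819] [[ -0.39   5.38  -0.22]
 [-13.38   5.37  -0.16]] [ 0.79371427  0.08825964 -0.69704068]
```

```bash
python3 -m pendant '[[[-0.2,1.5,-0.1,0,0,0,0],[-0.4,3,-0.2,0,0,0,0],[-0.4,4,-0.2,0,0,0,0],[-0.4,4.6,-0.2,0,0,0,0],[-0.4,4.7,-0.2,0,0,0,0],[-0.4,4.7,-0.2,0,0,0,0]]]'
python3 - <<'E'
from cell import viewer,status
from h import *
for i in range(6):
    c=viewer.read_camera("scene");s=status.observe();print(s["time"],s["tool_pos"].round(4),s["tool_rot"].round(4),s["contact_force"].round(2),s["opening"])
w=viewer.read_camera("wrist")["image"];z=viewer.read_camera("side")["image"][130:250,200:330]
f=lambda a,k:cv2.resize(a,(512,384),interpolation=cv2.INTER_CUBIC)
a=f(c["image"][160:256,200:328],4)
cv2.imwrite("pics/s4.png",np.hstack([f(w[140:290,156:356],1)[:, :],a])[:, :, ::-1][:, ::1] if 0 else cv2.resize(np.hstack([f(w[140:290,156:356],1),a]),(800,300))[...,::-1])
E
```

```text
time: 2.0
tool_pos: [0.5904, -0.0499, 0.0299]
tool_rot: [-1.57, -0.0, -0.985]
contact_force: [-0.3, 0.2, -0.8]
opening: 0.0004
2.05 [ 0.5906 -0.0499  0.0302] [-1.5701e+00 -7.0000e-04 -9.8490e-01] [ 0.39  0.11 -0.37] 0.0004774124179347697
2.1 [ 0.5907 -0.0499  0.0304] [-1.5699e+00 -9.0000e-04 -9.8480e-01] [0.33 0.1  0.27] 0.0006220483972522528
2.15 [ 0.5906 -0.0499  0.0304] [-1.5699e+00 -9.0000e-04 -9.8480e-01] [-0.62  0.97  0.73] 0.0003935503479846324
2.2 [ 0.5905 -0.0498  0.0303] [-1.570e+00 -8.000e-04 -9.848e-01] [ 0.57 -0.05  0.42] 0.0006115348676988282
2.25 [ 0.5905 -0.0498  0.0303] [-1.5701e+00 -7.0000e-04 -9.8480e-01] [-0.23  0.28  0.33] 0.0006200185069638077
2.3 [ 0.5904 -0.0498  0.0302] [-1.5703e+00 -6.0000e-04 -9.8480e-01] [ 0.19  0.21 -0.15] 0.00032062352315218707
```

View pics/s4.png

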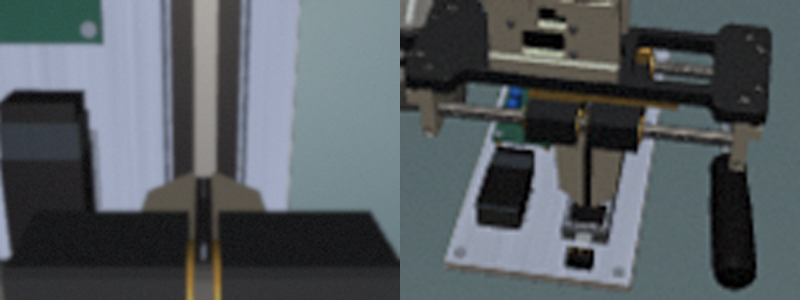

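Right half (scene crop): the shut tips hover over the strip at the connector end, around (588,205). Left half: the finger split at x=204 sits on the track centre at x=205. Next I'll descend slowly, checking force.

```bash
cat > f.py <<'E'
from cell import viewer,status
import numpy as np
a=[]
for i in range(6):
    viewer.read_camera("scene");s=status.observe();a.append(np.r_[s["tool_pos"]*1000,s["contact_force"]])
print(s["time"],np.mean(a,0).round(2))
E
python3 -m pendant '[[[0,0.2,0,0,0,0,0],[0,0.4,0,0,0,0,0],[0,0.55,0,0,0,0,0],[0,0.62,0,0,0,0,0],[0,0.62,0,0,0,0,0]]]'; python3 f.py
python3 -m pendant '[[[0,0.05,0,0,0,0,0],[0,0.1,0,0,0,0,0],[0,0.1,0,0,0,0,0]]]'; python3 f.py
```

```text
time: 2.9
tool_pos: [0.5901, -0.0497, 0.0234]
tool_rot: [-1.571, 0.0, -0.985]
contact_force: [-0.2, -0.7, 0.6]
opening: 0.0009
3.2 [ 5.9012e+02 -4.9740e+01  2.3570e+01 -2.3000e-01  8.0000e-02  4.8000e-01]
time: 3.5
tool_pos: [0.5902, -0.0498, 0.0227]
tool_rot: [-1.571, -0.0, -0.985]
contact_force: [-0.5, -0.2, 3.3]
opening: 0.0002
3.8 [ 5.9022e+02 -4.9760e+01  2.2670e+01 -8.9000e-01  4.9000e-01  2.4900e+00]
```

```bash
python3 -m pendant '[[[-0.15,0,0,0,0,0,0],[-0.45,0,0,0,0,0,0],[-0.75,0,0,0,0,0,0],[-1.05,0,0,0,0,0,0],[-1.35,0,0.01,0,0,0,0],[-1.65,0,0.01,0,0,0,0],[-1.95,0,0.01,0,0,0,0],[-2.25,0,0.01,0,0,0,0]]]'
```

```text
time: 4.6
tool_pos: [0.5777, -0.0307, 0.0226]
tool_rot: [-1.571, -0.0, -0.985]
contact_force: [1.1, -2.8, 2.8]
opening: 0.0008
```

```bash
cat > b.py <<'E'
from cell import viewer,status
import cv2,numpy as np
a=cv2.imread("pics/side3.png",0).astype(np.float32);b=cv2.cvtColor(viewer.read_camera("side")["image"],cv2.COLOR_RGB2GRAY).astype(np.float32)
for n,(r,c) in dict(board=((190,246),(262,296)),corner=((212,246),(226,262)),meter=((200,270),(300,368)),screw=((160,228),(200,226))).items():
    t=a[r+0:r+1] if 0 else a[r:c] if 0 else a[r[0]:r[1],c[0]:c[1]] if not isinstance(r,int) else None
    u=b[r[0]:r[1],c[0]:c[1]];w=cv2.createHanningWindow(t.shape[::-1],cv2.CV_32F)
    print(n,np.round(cv2.phaseCorrelate(t,u,w)[0],2))
s=status.observe();print(s["time"],s["tool_pos"].round(4),s["contact_force"].round(1))
E
python3 b.py
```

```text
board [ 0.03 -0.05]
corner [0.06 0.05]
meter [ 0.05 -0.02]
screw [ 0.48 -0.01]
4.65 [ 0.5774 -0.0304  0.0226] [2.  0.2 2.4]
```

The board hasn't moved, so I'll continue the stroke.

```bash
python3 -m pendant '[[[-0.3,0,0,0,0,0,0],[-0.6,0,0,0,0,0,0],[-0.9,0,0,0,0,0,0],[-1.2,0,0.01,0,0,0,0],[-1.5,0,0.01,0,0,0,0],[-1.8,0,0.01,0,0,0,0],[-2.1,0,0.01,0,0,0,0],[-2.4,0,0.01,0,0,0,0],[-2.7,0,0.01,0,0,0,0],[-3.0,0,0.02,0,0,0,0],[-3.3,0,0.02,0,0,0,0],[-3.6,0,0.02,0,0,0,0]]]'
```

```text
time: 5.85
tool_pos: [0.5579, -0.0006, 0.0226]
tool_rot: [-1.571, -0.0, -0.985]
contact_force: [1.3, -2.6, 2.7]
opening: 0.0008
```

```bash
python3 -m pendant '[[[-0.3,0,0,0,0,0,0],[-0.6,0,0,0,0,0,0],[-0.9,0,0,0,0,0,0],[-1.2,0,0.01,0,0,0,0],[-1.5,0,0.01,0,0,0,0],[-1.8,0,0.01,0,0,0,0],[-2.1,0,0.01,0,0,0,0],[-2.4,0,0.01,0,0,0,0],[-2.7,0,0.01,0,0,0,0],[-3.0,0,0.02,0,0,0,0],[-3.3,0,0.02,0,0,0,0],[-3.6,0,0.02,0,0,0,0]]]'
python3 -m pendant '[[[-0.3,0,0,0,0,0,0],[-0.6,0,0,0,0,0,0],[-0.9,0,0,0,0,0,0],[-1.2,0,0.01,0,0,0,0],[-1.5,0,0.01,0,0,0,0],[-1.8,0,0.01,0,0,0,0],[-2.1,0,0.01,0,0,0,0],[-2.4,0,0.01,0,0,0,0],[-2.7,0,0.01,0,0,0,0],[-3.0,0,0.02,0,0,0,0],[-3.3,0,0.02,0,0,0,0],[-3.5,0,0.02,0,0,0,0]]]'; python3 b.py
```

```text
time: 7.05
tool_pos: [0.5382, 0.0295, 0.0225]
tool_rot: [-1.571, -0.0, -0.985]
contact_force: [1.2, -1.6, 2.9]
opening: 0.0006
time: 8.25
tool_pos: [0.5189, 0.0588, 0.0225]
tool_rot: [-1.571, 0.0, -0.985]
contact_force: [2.0, -2.5, 2.0]
opening: 0.0007
board [0.01 0.02]
corner [ 0.13 -0.07]
meter [ 0.03 -0.02]
screw [0.35 0.43]
8.3 [0.5188 0.0589 0.0225] [ 0.7 -0.1  2.1]
```

At the end line. I'll take one look before lifting.

```bash
python3 - <<'E'
from cell import viewer
import cv2,numpy as np
f=lambda n,r,c:cv2.resize(viewer.read_camera(n)["image"][r:r+90,c:c+120],(400,300),interpolation=cv2.INTER_CUBIC)
cv2.imwrite("pics/e.png",np.hstack([f("side",150,200),f("scene",130,210)])[...,::-1])
E
```

```text
(no output)
```

View pics/e.png

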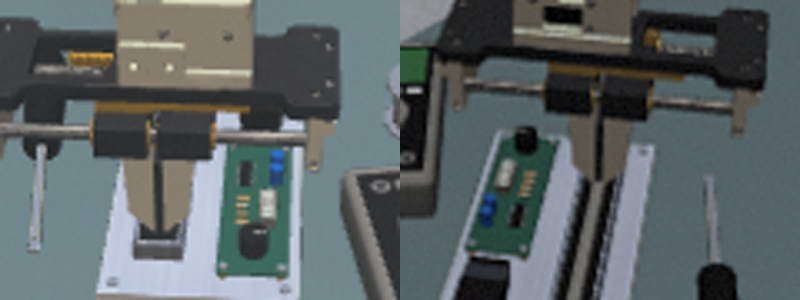

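In the side crop the tips rest on the strip at about (157,230), just at the plain-end line. In the scene crop the track runs out from under the tips at (598,180). Lifting now.

```bash
python3 -m pendant '[[[0,-0.3,0,0,0,0,0],[0,-1.2,0,0,0,0,0],[0,-3,0,0,0,0,0],[0,-6,0,0,0,0,0],[0,-9,0,0,0,0,0],[0,-12,0,0,0,0,0],[0,-12,0,0,0,0,0],[0,-12,0,0,0,0,0],[0,-12,0,0,0,0,0]]]'; python3 b.py
python3 - <<'E'
from cell import viewer
import cv2
cv2.imwrite("pics/z.png",viewer.read_camera("wrist")["image"][...,::-1])
E
```

```text
time: 9.3
tool_pos: [0.5182, 0.0586, 0.1417]
tool_rot: [-1.573, 0.001, -0.985]
contact_force: [-0.3, -0.5, 0.1]
opening: 0.0006
board [ 0.06 -0.01]
corner [0.05 0.  ]
meter [-0.  0.]
screw [ 0.5  -0.02]
9.35 [0.5182 0.0585 0.1414] [-0.2  0.1  0.1]
```

View pics/z.png

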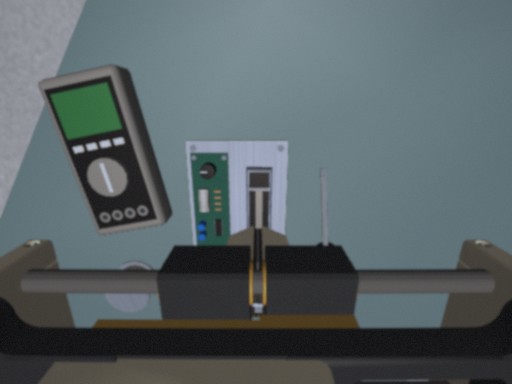

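The wrist view shows the tool clear, with the strip end at (258,180) and the meter, spool and screwdriver in place. Handing in.

```bash
python3 -c "
from cell import robot;robot.hand_in()"
```

```text
the job is handed in; nothing more can be done
```

The sweep test is done and handed in at about 9.4 s on the robot's clock. With the fingers shut, I set the tips on the strip at the connector-end white line. I drew them 130 mm to the other white line in one stroke and lifted to about 14 cm.

- **Touch:** the upward force read 2.0–2.9 N at each check during the stroke. The tip height stayed at 22.5–22.6 mm, about 1 mm into the foam, so I saw no lift-off. The stroke was commanded in four calls. Between the first two, the arm stood still in contact for 0.05 s while I took a camera picture.
- **End point:** the measured tip position, (0.5189, 0.0588), was within 1 mm of where the cameras put the last line. The fingers hid the line itself in the pictures.
- **Board and bystanders:** side-camera comparison before and after showed the board and multimeter moved less than 0.15 pixel. I checked the spool only by eye, and it looks in place.
- **Checks that disagreed:**
  - The screwdriver comparison gave up to about 0.5 pixel. I put that down to the arm's shadow, because the fingers never came near it, but I did not confirm this.
  - My first estimate of the start line was about 4 mm off the closer look. I used the closer one, which matched the known 130 mm spacing and the board corners.

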